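# Reset the tripped breaker under the push-latch cover

## Task

One of the three breakers in the grey bench supply box has tripped: under the cover its lever leans to the front, while the other two lean to the back. Press the cover down once to pop it open, push the tripped lever fully over to the back, leaving the other two on, then push the cover down again until it latches flush. Only press and push: do not pinch or lift the cover by its inner face, and leave the loose things standing about where they are.

Things in the scene. Friction and masses are not known exactly. Their poses are not given: they have to be found in the camera images.
- supply_box: fixed grey bench supply box 170x108x95 mm, two round outlets in front. Origin under it on the bench; x front to back (case x -80..90), y left (+-54), z up. Cover let in flush in its top, over a well x -65..61, y +-45, 35 mm deep, that holds 3 breakers; at the well's front, mid, the latch block, 26 mm wide, x -66..-47, up to 83 mm above the bench
- cover (a joint): cover: 0 latched flush (box top, 95 mm above bench), + open, stop 1.75 rad (past upright), - pressed in, stop -0.059. Push-push latch: pressed to the stop (beyond -0.05) and let go, the latched cover frees and swings up by a damped spring in 2 s; the open cover pushed to the stop and let go stays latched. Presses short of -0.03 do nothing. Takes about 4 N at 100 mm from the hinge, then a firm stop
- cover_press (a point): place to press: on the cover's upper (outer) face, middle line, 100 mm from the hinge axis, 27 mm from its front edge (three small ribs). Moves with the cover
- cover_edge (a point): middle of the cover's free front edge, outer face, 127 mm from the hinge axis. Moves with the cover, a plate 124 x 88 x 5 mm
- cover_hinge (a point): middle of the cover's hinge axis, which runs across the box (its y) at the back: 92.5 mm above the bench, 61.5 mm behind the box's origin; the outer face lies 2.5 mm off the axis. The front edge swings up and back about it. Behind it the box top goes on for 28 mm; above and behind is free air
- breaker_a: breaker, fixed in the box: white nose 44 (front-back) x 24 mm, its top 70 mm above the bench. Origin under it, 60 mm above the bench, 2 mm in front of the box's origin. The three are alike, side by side 25 mm apart across the box, in any order
- rocker_a (a joint): lever of breaker_a: 0 leans 0.5 rad to the front (off, tripped), 1.0 leans 0.5 rad to the back, to the cover's hinge (on). Axis across the box, 64 mm above the bench. An over-centre spring snaps it to the nearer side; 2 to 3 N at the tip move it
- rocker_a_tip (a point): middle of the tip of breaker_a's black lever: a bead of radius 3.2 mm, 13 mm wide across the box, 17.5 mm from the lever's axis, 79 mm above the bench when on or off; travels 17 mm front to back, moves with the lever. About 33 mm free in front of an off tip before the latch block
- breaker_b: breaker, fixed in the box: white nose 44 (front-back) x 24 mm, its top 70 mm above the bench. Origin under it, 60 mm above the bench, 2 mm in front of the box's origin. The three are alike, side by side 25 mm apart across the box, in any order
- rocker_b (a joint): lever of breaker_b: 0 leans 0.5 rad to the front (off, tripped), 1.0 leans 0.5 rad to the back, to the cover's hinge (on). Axis across the box, 64 mm above the bench. An over-centre spring snaps it to the nearer side; 2 to 3 N at the tip move it
- rocker_b_tip (a point): middle of the tip of breaker_b's black lever: a bead of radius 3.2 mm, 13 mm wide across the box, 17.5 mm from the lever's axis, 79 mm above the bench when on or off; travels 17 mm front to back, moves with the lever. About 33 mm free in front of an off tip before the latch block
- breaker_c: breaker, fixed in the box: white nose 44 (front-back) x 24 mm, its top 70 mm above the bench. Origin under it, 60 mm above the bench, 2 mm in front of the box's origin. The three are alike, side by side 25 mm apart across the box, in any order
- rocker_c (a joint): lever of breaker_c: 0 leans 0.5 rad to the front (off, tripped), 1.0 leans 0.5 rad to the back, to the cover's hinge (on). Axis across the box, 64 mm above the bench. An over-centre spring snaps it to the nearer side; 2 to 3 N at the tip move it
- rocker_c_tip (a point): middle of the tip of breaker_c's black lever: a bead of radius 3.2 mm, 13 mm wide across the box, 17.5 mm from the lever's axis, 79 mm above the bench when on or off; travels 17 mm front to back, moves with the lever. About 33 mm free in front of an off tip before the latch block
- screwdriver: loose screwdriver lying on the bench, 190 x 25 x 28 mm; origin at its middle. Leave it.
- rotor: loose turned metal rotor standing on its flange, 54 mm across, 54 mm high; origin under its middle. Leave it.
- oil_bottle: loose oil bottle standing upright, 36 mm across, 110 mm high; origin under its middle. Leave it.

How it is judged:
By the outcome, as a careful person would: the job done as asked, in the order asked, and still so for the second after the job is handed in, with the robot touching nothing.
It also fails if it takes over 45 s, if anything falls off the work surface, if the arm or the gripper's body presses on something with over 40 N, if the wrist force passes 120 N, or if a joint passes its speed limit or range.

## Robot

A 6-joint arm with a two-finger parallel gripper is mounted at the origin on a cart in front of the work surface, level with it; the furniture and walls round the work are solid. World frame = base frame: x ahead of the robot, y to its left, z up, the work surface at z = 0. Lengths are in m, angles in rad, forces in N, time in s.
With the tool pointing down it reaches from about 0.3 to 0.775 m from the base axis. Payload 14.6 kg.
Tool frame: the origin (TCP) lies between the finger pads; the fingertips stand ctrl.tip_extent ahead of it and the grasp point (between the pads) lies 3 mm ahead of it (ctrl.tip_extent is the distance from the TCP to the fingertips, in m); z points along the fingers, y is the line along which they close (so a half turn about z gives the same grasp; the last joint's range is limited). The gripper opens to 94 mm and grips with 3 to 60 N. Pads are 16 mm wide; open, the fingers measure 119 mm over their backs; the gripper's body (75 mm by 177 mm) begins 78 mm behind the grasp point.
Start: joints at [-1.405, 0.3, 1.521, -0, 1.321, -0.067], TCP at [0.127, -0.535, 0.227] pointing down, gripper open.
Joint ranges: [-3.03, 3.03], [-0.79, 2.21], [0.23, 2.52], [-1.04, 4.18], [0, 3.07], [-2.55, 2.55]. Speed limits (rad/s): [2.22, 2.22, 2.57, 3.14, 3.14, 3.14].

## Interface

Orientations are given as [roll, pitch, yaw] about the fixed x, y, z axes, in that order (R = Rz(yaw) Ry(pitch) Rx(roll)).
In Python, from station import ctrl, optics gives the robot as it stands (ctrl), with the cameras (optics).
- The arm moves only by the tool shift_gripper, called after "Call:" as name(argument=value, ...) on one line, values as JSON. Schema: {"type":"object","properties":{"segments":{"type":"object","properties":{"tx":{"type":"array","items":{"type":"number"},"minItems":1,"maxItems":10},"ty":{"type":"array","items":{"type":"number"},"minItems":1,"maxItems":10},"tz":{"type":"array","items":{"type":"number"},"minItems":1,"maxItems":10},"rx":{"type":"array","items":{"type":"number"},"minItems":1,"maxItems":10},"ry":{"type":"array","items":{"type":"number"},"minItems":1,"maxItems":10},"rz":{"type":"array","items":{"type":"number"},"minItems":1,"maxItems":10}},"additionalProperties":false,"required":["tx","ty","tz","rx","ry","rz"]},"jaw":{"type":"number"},"squeeze":{"type":"number"},"only":{"type":"string"},"quiet":{"type":"boolean"},"lines":{"type":"string"}},"required":["segments"],"additionalProperties":false}. segments is an object with one list for each field, all of the same length, 1 to 10, a row being the entries at one place: tx, ty, tz (the shift in m), rx, ry, rz (a rotation vector in rad); each row shifts and turns the commanded pose from where the row before left it, along the tool's axes as they then stand; what a row does not reach is not made up. A row lasts 1/10 s, in which the tool goes at most 0.05 m and 0.15 rad, less where a joint would pass 70% of its speed; a pose out of reach is approached as far as the arm can. jaw is the finger opening in m, set as the call begins (left out keeps the last). The fingers move at their own pace and stop on an object; squeeze is the grip in N (left out, the last holds). Time passes only in rows, so rows that do not move let the fingers close. The tool returns the time, the measured TCP pose, the force, the opening and the grip force at its end. only (a regular expression) keeps the lines of the reply that match it, lines (a string "A,B") keeps lines A to B, and quiet returns only ok. Input that does not fit is refused with a message, and nothing moves.
- ctrl.get_obs(): the state, without advancing time (a new reading comes with each control period).
- optics.camera(name): name is "scene" or "top" or "wrist"; returns a dict with "pixels" (400x640x3 uint8, blue, green, red), "fx", "fy", "cx", "cy" (pixels), "k1" (the pictures are not rectified: a ray, as slopes to the right and down, at radius r is drawn at 1 + k1 r^2 times it, then the intrinsics apply), "extrinsics" (4x4, takes a point from camera to world coordinates). Camera axes: x right, y up, looking along -z (the intrinsics and any distortion apply to the point x, -y, -z); pixel columns grow to the right and rows downward; lengths in m; the calibration is good to about 2 mm. A picture is of the moment at which its call begins. There is no depth.
- ctrl.hand_in(): hands the job in; it is judged then, once.
The state is a dict: "time_s": time; "qpos": joint angles; "joint_vel": joint speeds; "tau": joint torques, N m; "ee_pos": TCP position; "eef_rot": TCP orientation; "force": force on the tool from outside, world axes, zero at the start; "moment": the same for the moment, N m; "grip_width": finger opening in m; "grip_force": force on a finger pad.
Only numpy, scipy, OpenCV 4.12 (cv2) and the standard library are available. Lean on these libraries where they do the work, as an engineer would, in place of code of your own. Each camera call takes 0.05 s, during which the arm holds its last target. There are 200 camera calls.

## Working session

There is one attempt and no reset: what is moved stays moved. The work goes in short steps, Python scripts to look and compute and a tool call to move; the robot and the scene stay as the last step left them, time stands still between calls to the robot, and variables do not carry over. Pictures are saved under pics/ and viewed, at most 10 in all, crops included, and the job is handed in when it is done.

```bash
mkdir -p pics; ls; python3 - <<'E'
from station import ctrl, optics
import cv2
for n in("scene","top"):
    c=optics.camera(n); cv2.imwrite(f"pics/{n}0.png",c["pixels"]); print(n,c["fx"],c["cx"],c["cy"],c["k1"],c["extrinsics"])
print(ctrl.tip_extent); o=ctrl.get_obs(); print(o)
E
```

```text
pics
station.py
scene 409.55820630383846 317.01697176213696 196.0494509390525 -0.00753046301108982 [[-0.72452551  0.26812564 -0.63495781 -0.02386937]
 [-0.68924481 -0.27905394  0.6686333   0.56339938]
 [ 0.00209026  0.92208326  0.38698591  0.44033617]
 [ 0.          0.          0.          1.        ]]
top 445.16669545974327 317.42785386739894 189.52738632552908 -0.030694728351234 [[ 0.00973968  0.98818248 -0.15297233  0.41364066]
 [-0.99962612  0.01353055  0.02375996 -0.00366128]
 [ 0.02554898  0.15268372  0.9879448   1.0394925 ]
 [ 0.          0.          0.          1.        ]]
0.022
{'time_s': 0.1, 'qpos': array([-1.40460077e+00,  3.00418492e-01,  1.52152685e+00,  1.83244311e-05,
        1.32070557e+00, -6.66108449e-02]), 'joint_vel': array([ 0.00046558, -0.00335183, -0.0014489 ,  0.00025445, -0.0004368 ,
       -0.00050383]), 'tau': array([ 3.09913055e-03, -5.32643330e+01, -3.53282654e+01,  7.09975488e-02,
        2.34877708e-02, -6.93775200e-05]), 'ee_pos': array([ 0.1268496 , -0.53494858,  0.22693812]), 'eef_rot': array([-3.14053792e+00, -8.81495934e-05,  2.32801813e-01]), 'force': array([ 0.22352961, -0.30599009,  0.47700886]), 'moment': array([-0.05636766,  0.00372172, -0.00084407]), 'grip_force': 0.0, 'grip_width': 0.09390036691851514}
```

View pics/scene0.png

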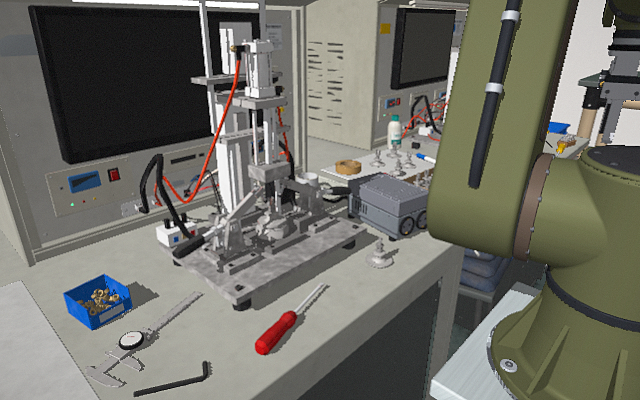

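View pics/top0.png

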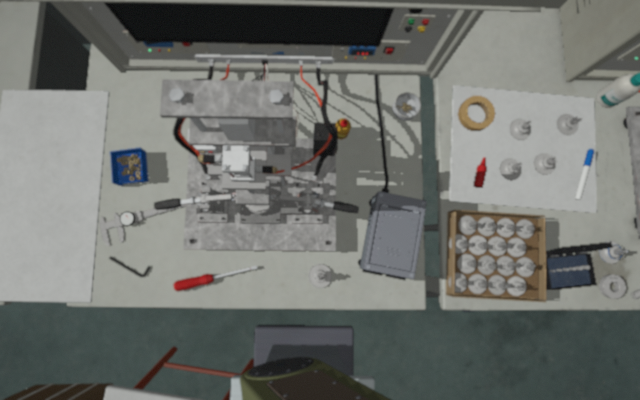

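The scene view shows the grey box at about (390,205) with its outlets facing the robot. In the top view the box is at about (393,235), and the rotor at (320,275) is to its left. I'll zoom in on the box corners.

```bash
cat > h.py <<'E'
import numpy as np, cv2
from station import ctrl, optics
def ray(c,px):
    d=np.array([(px[0]-c["cx"])/c["fx"],(px[1]-c["cy"])/c["fy"]]); u=d.copy()
    for _ in range(20): u=d/(1+c["k1"]*(u@u))
    E=c["extrinsics"]; v=E[:3,:3]@[u[0],-u[1],-1]; return E[:3,3],v
def onz(c,px,z):
    o,v=ray(c,px); return o+v*(z-o[2])/v[2]
def proj(c,P):
    E=c["extrinsics"]; p=(np.asarray(P)-E[:3,3])@E[:3,:3]; u=np.c_[p[:,0],-p[:,1]]/-p[:,2:]
    u=u*(1+c["k1"]*(u**2).sum(1,keepdims=True)); return u*[c["fx"],c["fy"]]+[c["cx"],c["cy"]]
def box(P,pose):
    P=np.asarray(P,float); x,y,t=pose; c,s=np.cos(t),np.sin(t)
    return np.c_[x+c*P[:,0]-s*P[:,1],y+s*P[:,0]+c*P[:,1],P[:,2]]
E
python3 - <<'E'
import cv2
a=cv2.imread("pics/top0.png")[185:285,350:435]; b=cv2.imread("pics/scene0.png")[165:245,340:435]
f=lambda i,w:cv2.resize(i,None,fx=w,fy=w,interpolation=cv2.INTER_CUBIC)
import numpy as np
A=f(a,5);B=f(b,4);o=np.zeros((500,800,3),np.uint8);o[:,:A.shape[1]]=A;o[:B.shape[0],420:420+B.shape[1]]=B[:,:375]
cv2.imwrite("pics/z1.png",o)
E
```

```text
Traceback (most recent call last):
ValueError: could not broadcast input array from shape (320,375,3) into shape (320,380,3)
```

```bash
python3 - <<'E'
import cv2
import numpy as np
a=cv2.imread("pics/top0.png")[185:285,350:434]; b=cv2.imread("pics/scene0.png")[165:245,340:435]
f=lambda i,w:cv2.resize(i,None,fx=w,fy=w,interpolation=cv2.INTER_CUBIC)
A=f(a,5);B=f(b,4);o=np.zeros((500,800,3),np.uint8);o[:,:420]=A;o[:320,420:800]=B
cv2.imwrite("pics/z1.png",o)
E
```

```text
(no output)
```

View pics/z1.png

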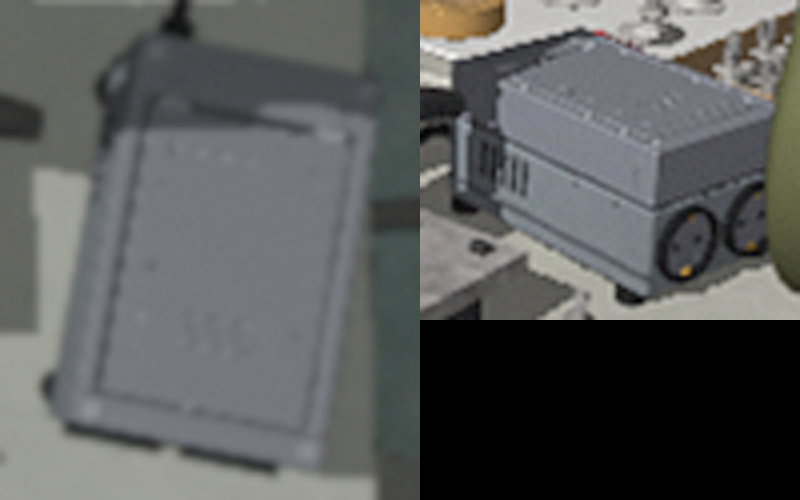

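The zoom shows the cover seam corners at about FL (100,395), FR (308,433), BR (352,130) and BL (150,98) in crop pixels. The case front corners are at (70,415) and (322,468). I'll fit the box pose to these.

```bash
python3 - <<'E'
from h import *
from scipy.optimize import least_squares
c=optics.camera("top"); s=optics.camera("scene")
uv=np.array([[100,395],[308,433],[352,130],[150,98],[70,415],[322,468]],float); px=(uv+.5)/5-.5+[350,185]
P=np.array([[-65.5,44,95],[-65.5,-44,95],[58.5,-44,95],[58.5,44,95],[-80,54,95],[-80,-54,95]])/1e3
su=np.array([[340+(658-420)/4,165+148/4]])
f=lambda q:np.r_[(proj(c,box(P,q))-px).ravel(),(proj(s,box(P[4:5],q))-su).ravel()]
r=least_squares(f,[.5,-.2,-.2]); print(r.x); print(r.fun.reshape(-1,2).round(2))
q=r.x
for n,p in dict(press=[-38.5e-3,0,.095],hinge=[.0615,0,.0925],edge=[-.0655,0,.095]).items(): print(n,box([p],q))
# overlay, incl. well and case bottom; loose rotor
for cam,n,(x0,y0,x1,y1) in((c,"top",(350,185,434,285)),(s,"scene",(340,165,435,245))):
    im=cv2.resize(cam["pixels"][y0:y1,x0:x1],None,fx=4.7,fy=4.7,interpolation=cv2.INTER_CUBIC)
    for L in ([[-.08,.054,.095],[-.08,-.054,.095],[.09,-.054,.095],[.09,.054,.095]],[[-.0655,.044,.095],[-.0655,-.044,.095],[.0585,-.044,.095],[.0585,.044,.095]]):
        u=((proj(cam,box(L,q))-[x0,y0]+.5)*4.7-.5).astype(int); cv2.polylines(im,[u],True,(0,0,255),1)
    cv2.imwrite(f"pics/o_{n}.png",im)
a=cv2.imread("pics/o_top.png");b=cv2.imread("pics/o_scene.png");o=np.zeros((480,800,3),np.uint8);o[:a.shape[0],:a.shape[1]]=a[:480];w=min(800-a.shape[1],b.shape[1]);o[:b.shape[0],a.shape[1]:a.shape[1]+w]=b[:,:w];cv2.imwrite("pics/ov.png",o)
print("rotor",onz(c,(321,275),.03))
E
```

```text
[ 0.46321573 -0.19296667 -0.17437744]
[[ 0.29 -1.22]
 [-0.27 -1.15]
 [-0.32  1.8 ]
 [-0.15  0.64]
 [ 0.47  0.78]
 [ 0.55 -0.4 ]
 [-0.68  0.76]]
press [[ 0.4252996  -0.18628711  0.095     ]]
hinge [[ 0.52378307 -0.20363661  0.0925    ]]
edge [[ 0.39870906 -0.18160274  0.095     ]]
rotor [ 0.37701861 -0.03779566  0.03      ]
```

View pics/ov.png

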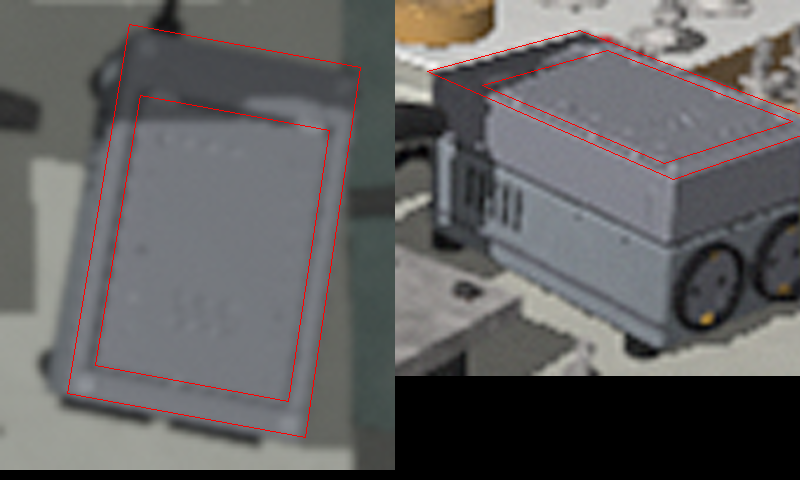

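The fit is good to about 2 mm, with yaw -0.174. Next I align the tool with the box, close the fingers and move above the press point.

Call:
shift_gripper(segments={"tx": [0,0,0],"ty": [0,0,0],"tz": [0,0,0],"rx": [0,0,0],"ry": [0,0,0],"rz": [0.136,0.136,0.135]}, jaw=0, squeeze=20)

```text
time_s: 0.5
ee_pos: [0.1269, -0.5351, 0.2273]
eef_rot: [-3.141, 0.0, -0.18]
force: [0.6, -0.6, 0.6]
grip_width: 0.0737
grip_force: 0.0
```

Call:
shift_gripper(segments={"tx": [0.0234,0.0234,0.0234,0.0234,0.0234,0.0234,0.0234,0.0234,0.0234,0.0234],"ty": [-0.0395,-0.0395,-0.0395,-0.0395,-0.0395,-0.0395,-0.0395,-0.0395,-0.0395,-0.0395],"tz": [0,0,0,0,0,0,0,0,0,0],"rx": [0,0,0,0,0,0,0,0,0,0],"ry": [0,0,0,0,0,0,0,0,0,0],"rz": [0,0,0,0,0,0,0,0,0,0]})

```text
time_s: 1.5
ee_pos: [0.4267, -0.185, 0.2275]
eef_rot: [3.141, -0.0, -0.174]
force: [0.5, -1.1, 0.6]
grip_width: 0.0006
grip_force: 0.0
```

```bash
cat > st.py <<'E'
from h import *
from scipy.spatial.transform import Rotation as R
Q=[.46321573,-.19296667,-.17437744]
def tipbox():
    o=ctrl.get_obs(); M=R.from_euler('xyz',o["eef_rot"]).as_matrix(); t=o["ee_pos"]+M[:,2]*ctrl.tip_extent
    c,s=np.cos(Q[2]),np.sin(Q[2]); d=t[:2]-Q[:2]
    return np.r_[c*d[0]+s*d[1],-s*d[0]+c*d[1],t[2]],o
if __name__=="__main__":
    b,o=tipbox(); print("tip in box",b.round(4),"rpy",o["eef_rot"].round(3),"F",o["force"].round(1),"q",o["qpos"].round(2),o["time_s"])
E
python3 st.py; python3 - <<'E'
from h import *
cv2.imwrite("pics/w1.png",optics.camera("wrist")["pixels"])
E
```

```text
tip in box [-0.0373  0.0015  0.2055] rpy [ 3.141 -0.    -0.174] F [ 0.5 -1.1  0.6] q [-0.49  0.11  1.75 -0.    1.28  1.26] 1.5
```

View pics/w1.png

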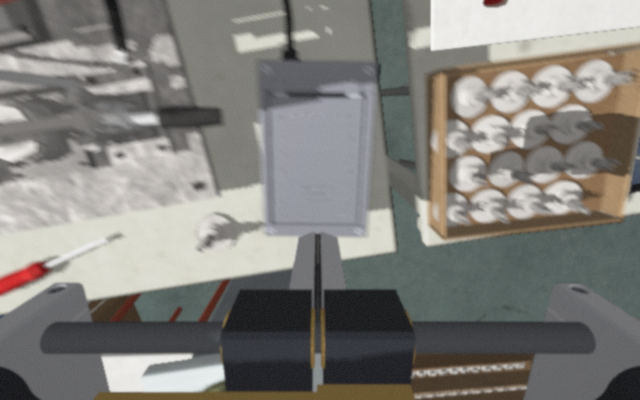

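The wrist view shows the box square under the tool. The case top corners are at about FL (262,233), FR (366,236), BR (377,64) and BL (258,62). I'll check the fit against them.

```bash
python3 - <<'E'
from st import *
c=optics.camera("wrist")
P=np.array([[-80,54,95],[-80,-54,95],[90,-54,95],[90,54,95],[-65.5,44,95],[-65.5,-44,95],[-38.5,0,95]])/1e3
print(proj(c,box(P,Q)).round(1))
for p in((262,233),(366,236),(377,64),(258,62),(272,222),(358,224),(315,188)): 
    d=onz(c,p,.095)[:2]-Q[:2];k,s=np.cos(Q[2]),np.sin(Q[2]);print(p,(k*d[0]+s*d[1]).round(4),(-s*d[0]+k*d[1]).round(4))
E
```

```text
[[272.3 239.3]
 [374.8 239.6]
 [386.   63.8]
 [264.7  63.3]
 [281.4 226.4]
 [366.  226.7]
 [323.9 201.7]]
(262, 233) -0.0729 0.0645
(366, 236) -0.0759 -0.0445
(377, 64) 0.0898 -0.046
(258, 62) 0.0911 0.0599
(272, 222) -0.0606 0.0535
(358, 224) -0.0625 -0.0356
(315, 188) -0.0242 0.0091
```

```bash
python3 - <<'E'
from st import *
c=optics.camera("wrist"); tipb,o=tipbox(); print(tipb,o["joint_vel"].round(3))
P=np.array([[-80,54,95],[-80,-54,95],[90,-54,95],[90,54,95]])/1e3
P2=np.array([[-65.5,44,95],[-65.5,-44,95],[58.5,-44,95],[58.5,44,95]])/1e3
im=cv2.resize(c["pixels"],None,fx=4,fy=4,interpolation=cv2.INTER_CUBIC)
for p in(P,P2): cv2.polylines(im,[(proj(c,box(p,Q))*4+1.5).astype(int)],True,(0,0,255),1)
cv2.imwrite("pics/w2.png",im[200:1000,980:1600])
cv2.imwrite("pics/w2.png",cv2.resize(im[200:1000,980:1600],None,fx=.75,fy=.75))
E
```

```text
[-0.03729746  0.00159754  0.20524634] [-0.07  -0.012  0.017 -0.006  0.002 -0.034]
```

View pics/w2.png

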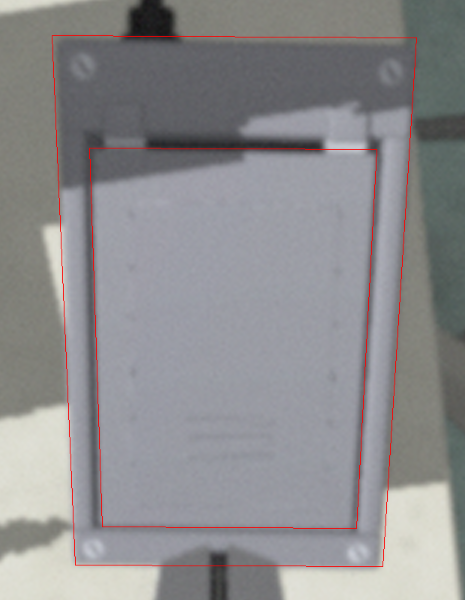

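The settled wrist view matches the box fit to within about 1 to 2 mm, with the ribs centred at crop (230,437). Pressing now.

Call:
shift_gripper(segments={"tx": [-0.001,0,0,0,0],"ty": [0.001,0,0,0,0],"tz": [0.03,0.04,0.025,0.008,0],"rx": [0,0,0,0,0],"ry": [0,0,0,0,0],"rz": [0,0,0,0,0]})

```text
time_s: 2.15
ee_pos: [0.4241, -0.188, 0.1241]
eef_rot: [-3.141, 0.001, -0.175]
force: [0.8, 0.4, 0.7]
grip_width: -0.0
grip_force: 0.0
```

```bash
python3 st.py
```

```text
tip in box [-0.0394 -0.0019  0.1021] rpy [-3.141e+00  1.000e-03 -1.750e-01] F [0.8 0.4 0.7] q [-0.5   0.23  1.87 -0.    1.04  1.25] 2.15
```

Call:
shift_gripper(segments={"tx": [0,0,0,0],"ty": [0,0,0,0],"tz": [0.004,0.004,0.003,0],"rx": [0,0,0,0],"ry": [0,0,0,0],"rz": [0,0,0,0]})

```text
time_s: 2.55
ee_pos: [0.425, -0.1878, 0.1139]
eef_rot: [3.141, -0.001, -0.174]
force: [0.8, -2.2, 3.0]
grip_width: 0.0004
grip_force: 1.7
```

```bash
python3 st.py
```

```text
tip in box [-0.0385 -0.0016  0.0919] rpy [ 3.141e+00 -1.000e-03 -1.740e-01] F [ 0.8 -2.2  3. ] q [-0.49  0.25  1.88 -0.    1.02  1.25] 2.55
```

Call:
shift_gripper(segments={"tx": [0,0,0,0],"ty": [0,0,0,0],"tz": [0.002,0.002,0.001,0],"rx": [0,0,0,0],"ry": [0,0,0,0],"rz": [0,0,0,0]})

```text
time_s: 2.95
ee_pos: [0.4253, -0.1879, 0.1099]
eef_rot: [3.141, -0.002, -0.174]
force: [-4.2, 0.7, 21.4]
grip_width: 0.0006
grip_force: 10.9
```

```bash
python3 st.py
```

```text
tip in box [-0.0382 -0.0016  0.0879] rpy [ 3.141e+00 -2.000e-03 -1.740e-01] F [-4.2  0.7 21.4] q [-0.49  0.25  1.88 -0.    1.01  1.25] 2.95
```

It's at the stop with 21 N. Releasing: straight up and clear of the swing.

Call:
shift_gripper(segments={"tx": [0,0,-0.03,-0.04,0,0,0,0,0],"ty": [0,0,0,0,0,0,0,0,0],"tz": [-0.03,-0.05,-0.04,-0.02,0,0,0,0,0],"rx": [0,0,0,0,0,0,0,0,0],"ry": [0,0,0,0,0,0,0,0,0],"rz": [0,0,0,0,0,0,0,0,0]})

```text
time_s: 3.85
ee_pos: [0.356, -0.1753, 0.2476]
eef_rot: [-3.141, 0.002, -0.174]
force: [0.7, -0.4, 0.5]
grip_width: 0.0007
grip_force: 0.0
```

Call:
shift_gripper(segments={"tx": [0,0,0,0,0,0,0,0],"ty": [0,0,0,0,0,0,0,0],"tz": [0,0,0,0,0,0,0,0],"rx": [0,0,0,0,0,0,0,0],"ry": [0,0,0,0,0,0,0,0],"rz": [0,0,0,0,0,0,0,0]}, quiet=true)

```text
ok
```

```bash
python3 st.py; python3 - <<'E'
from st import *
w=optics.camera("wrist"); s=optics.camera("scene"); print(ctrl.get_obs()["joint_vel"].round(3))
im=np.zeros((600,800,3),np.uint8); im[:400,:640]=w["pixels"][:,:]
z=cv2.resize(s["pixels"][140:250,320:440],None,fx=2.5,fy=2.5); h=z.shape
im[600-h[0]:,800-h[1]:]=z; cv2.imwrite("pics/open.png",im)
for n,y in(("L",.025),("M",0),("R",-.025)): print(n,proj(w,box([[-.0104,y,.079],[.0064,y,.079]],Q)).round())
E
```

```text
tip in box [-0.1089 -0.0013  0.2265] rpy [ 3.142 -0.    -0.174] F [-0.5 -0.6 -0.1] q [-0.55 -0.07  1.88  0.    1.33  1.19] 4.65
[ 0.001  0.    -0.002  0.001  0.    -0.   ]
L [[292.  97.]
 [292.  79.]]
M [[317.  97.]
 [317.  80.]]
R [[341.  97.]
 [341.  80.]]
```

View pics/open.png

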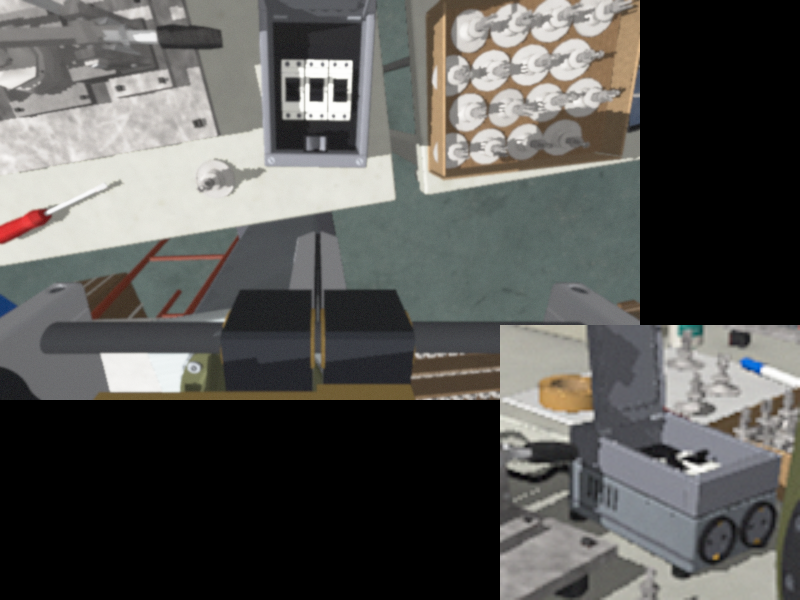

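The cover is open and the three breakers are at about (293,90), (316,90) and (340,90). I'll zoom in on the levers.

```bash
python3 - <<'E'
from st import *
im=cv2.imread("pics/open.png")[50:165,260:375]
im=cv2.resize(im,None,fx=5,fy=5,interpolation=cv2.INTER_CUBIC); cv2.imwrite("pics/zl.png",im)
E
```

```text
(no output)
```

View pics/zl.png

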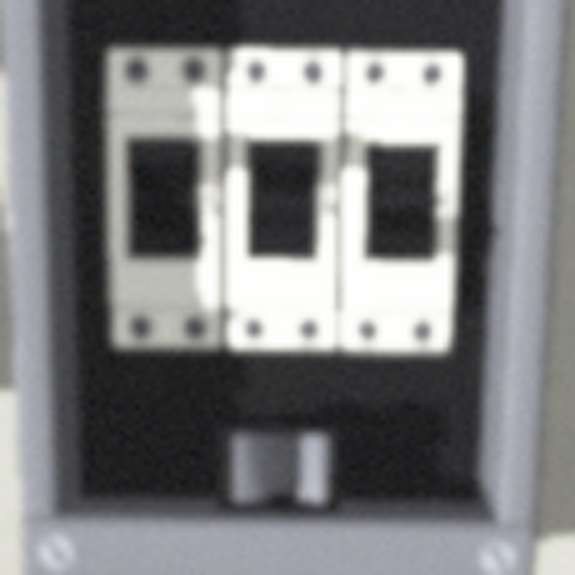

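```bash
python3 - <<'E'
import cv2
im=cv2.cvtColor(cv2.imread("pics/open.png"),cv2.COLOR_BGR2GRAY)
for x in(293,316,340): print(x,im[70:110,x-3:x+4].mean(1).round().astype(int))
for r in range(76,106,1): print(r,im[r,284:356])
E
```

```text
293 [191 188 183 183 188 187 170 122  72  48  46  43  39  34  33  31  31  30
  30  32  31  28  29  28  28  28  32  34  36  35  56 107 156 181 188 187
 189 189 188 187]
316 [254 254 253 252 253 254 251 215 120  61  47  44  39  37  35  32  33  36
  39  45  47  45  43  41  40  43  45  47  48  48  78 162 237 252 254 254
 254 254 254 254]
340 [254 254 254 253 254 254 254 251 216 127  68  52  51  50  47  44  41  45
  47  49  49  41  36  32  33  33  38  43  43  43  55 112 200 247 253 254
 254 254 254 254]
76 [184 177 171 168 171 169 170 168 171 168 169 171 170 173 181 208 237 249
 247 228 180 186 226 236 238 243 248 251 251 251 250 251 251 251 251 250
 250 251 251 252 252 251 246 223 179 200 230 240 247 252 252 253 254 254
 254 254 254 254 254 254 254 254 254 254 254 254 250 221 135  60  30  34]
77 [174 148 128 124 123 124 119 123 122 120 125 122 123 129 142 165 200 226
 227 199 156 152 187 203 204 195 209 211 212 216 215 217 214 213 215 215
 214 215 222 226 231 233 226 190 148 160 195 214 228 240 239 241 248 251
 251 250 250 250 251 251 250 250 251 251 252 253 250 219 130  53  32  30]
78 [
[... 7749 characters left out ...]
186 187 200 232 251 253
 251 237 203 230 252 254 254 254 254 254 254 254 254 254 254 253 254 253
 253 253 253 253 254 253 247 217 231 253 254 254 254 254 254 254 253 253
 253 253 253 253 253 253 253 253 253 253 253 248 208 115  51  29  27  36]
105 [188 189 188 188 188 189 187 187 188 188 187 187 184 190 199 231 251 253
 252 235 202 232 252 254 254 254 254 254 254 254 254 254 254 254 254 254
 254 254 254 254 254 253 247 212 231 253 254 254 254 254 254 254 254 254
 254 254 254 254 254 254 254 254 254 253 253 249 203 107  45  34  30  37]
```

Call:
shift_gripper(segments={"tx": [0.03,0.02,0,0,0],"ty": [0,0,0,0,0],"tz": [0.01,0.01,0,0,0],"rx": [0,0,0,0,0],"ry": [0,0,0,0,0],"rz": [0,0,0,0,0]})

```text
time_s: 5.25
ee_pos: [0.4046, -0.184, 0.2289]
eef_rot: [3.141, -0.0, -0.174]
force: [-1.0, 0.1, -0.2]
grip_width: 0.0002
grip_force: 0.0
```

```bash
python3 - <<'E'
from st import *
w=optics.camera("wrist"); p=w["pixels"]
P=box([[-.04,.045,.079],[.04,-.045,.079]],Q);u=proj(w,P).astype(int);print(u)
z=p[u[:,1].min():u[:,1].max(),u[:,0].min():u[:,0].max()]
z=(255*(z/255.)**.45).astype(np.uint8)
cv2.imwrite("pics/zl2.png",cv2.resize(z,(560,int(560*z.shape[0]/z.shape[1])),interpolation=cv2.INTER_CUBIC))
E
```

```text
[[273 176]
 [362  95]]
```

View pics/zl2.png

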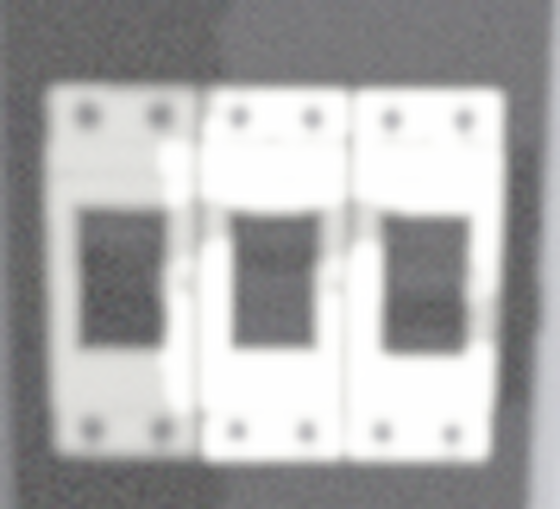

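The right-hand breaker (y ≈ -24 mm) is tripped: its dark tip bar is at the front (crop y≈310), while the other two are at the back (≈255). I move above the gap in front of it and go down.

Call:
shift_gripper(segments={"tx": [0.014,0.016,0,0,0,0,0],"ty": [0.011,0.012,0,0,0,0,0],"tz": [0.02,0.02,0.03,0.015,0,0,0],"rx": [0,0,0,0,0,0,0],"ry": [0,0,0,0,0,0,0],"rz": [0,0,0,0,0,0,0]})

```text
time_s: 6.0
ee_pos: [0.4309, -0.2121, 0.1448]
eef_rot: [3.141, -0.002, -0.174]
force: [0.4, 0.3, -0.4]
grip_width: 0.0006
grip_force: 0.0
```

```bash
python3 st.py
```

```text
tip in box [-0.0285 -0.0245  0.1228] rpy [ 3.141e+00 -2.000e-03 -1.740e-01] F [ 0.4  0.3 -0.4] q [-0.53  0.23  1.81  0.    1.1   1.21] 6.0
```

Call:
shift_gripper(segments={"tx": [0,0,0,0,0],"ty": [0,0,0,0,0],"tz": [0.02,0.018,0.01,0,0],"rx": [0,0,0,0,0],"ry": [0,0,0,0,0],"rz": [0,0,0,0,0]})

```text
time_s: 6.5
ee_pos: [0.4309, -0.2121, 0.0963]
eef_rot: [3.141, -0.001, -0.174]
force: [-0.5, 0.1, -0.7]
grip_width: 0.0002
grip_force: 0.0
```

```bash
python3 st.py
```

```text
tip in box [-0.0285 -0.0244  0.0743] rpy [ 3.141e+00 -1.000e-03 -1.740e-01] F [-0.5  0.1 -0.7] q [-0.53  0.31  1.85  0.    0.99  1.21] 6.5
```

Call:
shift_gripper(segments={"tx": [0.006,0.006,0.005,0.003,0],"ty": [0,0,0,0,0],"tz": [0,0,0,0,0],"rx": [0,0,0,0,0],"ry": [0,0,0,0,0],"rz": [0,0,0,0,0]})

```text
time_s: 7.0
ee_pos: [0.4498, -0.2154, 0.0957]
eef_rot: [3.141, 0.002, -0.174]
force: [-9.6, 0.1, 9.4]
grip_width: 0.0004
grip_force: 6.2
```

```bash
python3 st.py
```

```text
tip in box [-0.0093 -0.0244  0.0737] rpy [ 3.141e+00  2.000e-03 -1.740e-01] F [-9.6  0.1  9.4] q [-0.52  0.34  1.8  -0.    1.    1.23] 7.0
```

Call:
shift_gripper(segments={"tx": [0.002,0.002,0],"ty": [0,0,0],"tz": [0,0,0],"rx": [0,0,0],"ry": [0,0,0],"rz": [0,0,0]})

```text
time_s: 7.3
ee_pos: [0.451, -0.2156, 0.0953]
eef_rot: [-3.141, 0.009, -0.174]
force: [-31.8, 2.7, 22.5]
grip_width: 0.0005
grip_force: 19.6
```

```bash
python3 st.py
```

```text
tip in box [-0.0083 -0.0244  0.0733] rpy [-3.141  0.009 -0.174] F [-31.8   2.7  22.5] q [-0.52  0.35  1.79 -0.    1.01  1.23] 7.3
```

The force direction (about 35° up from horizontal) fits a lever already against its rear stop. I'll back off, rise and check.

Call:
shift_gripper(segments={"tx": [-0.01,-0.01,0,0,-0.01,-0.02,0,0,0],"ty": [0,0,0,0,-0.012,-0.012,0,0,0],"tz": [0,0,-0.03,-0.04,-0.05,-0.015,0,0,0],"rx": [0,0,0,0,0,0,0,0,0],"ry": [0,0,0,0,0,0,0,0,0],"rz": [0,0,0,0,0,0,0,0,0]})

```text
time_s: 8.2
ee_pos: [0.4095, -0.1846, 0.2271]
eef_rot: [-3.141, 0.001, -0.174]
force: [0.5, 0.1, -1.1]
grip_width: 0.0
grip_force: 0.0
```

```bash
python3 st.py; python3 - <<'E'
from st import *
w=optics.camera("wrist"); p=w["pixels"]
P=box([[-.04,.045,.079],[.04,-.045,.079]],Q);u=proj(w,P).astype(int)
z=p[u[:,1].min():u[:,1].max(),u[:,0].min():u[:,0].max()]
z=(255*(z/255.)**.45).astype(np.uint8)
cv2.imwrite("pics/zl3.png",cv2.resize(z,(560,int(560*z.shape[0]/z.shape[1])),interpolation=cv2.INTER_CUBIC))
g=cv2.cvtColor(p,cv2.COLOR_BGR2GRAY)
for y in(.025,.0,-.025):
    a=proj(w,box([[.014,y,.07],[-.018,y,.07]],Q)).round().astype(int); print(y,g[a[0,1]:a[1,1],a[0,0]-3:a[0,0]+4].mean(1).round().astype(int))
E
```

```text
tip in box [-0.0544 -0.001   0.2051] rpy [-3.141e+00  1.000e-03 -1.740e-01] F [ 0.5  0.1 -1.1] q [-0.51  0.07  1.79  0.    1.28  1.24] 8.2
0.025 [182 185 190 190 172 132  80  46  43  46  45  42  38  33  31  29  34  33
  33  30  28  27  29  31  30  32  37  63 113 159 183 188]
0.0 [253 252 254 254 252 230 151  75  46  45  46  43  40  38  35  38  44  47
  45  42  43  42  43  44  46  45  48  80 170 243 253 254]
-0.025 [254 253 254 254 253 243 185  99  50  44  46  44  40  36  35  37  41  45
  45  42  44  42  43  44  45  46  48  68 140 224 251 254]
```

View pics/zl3.png

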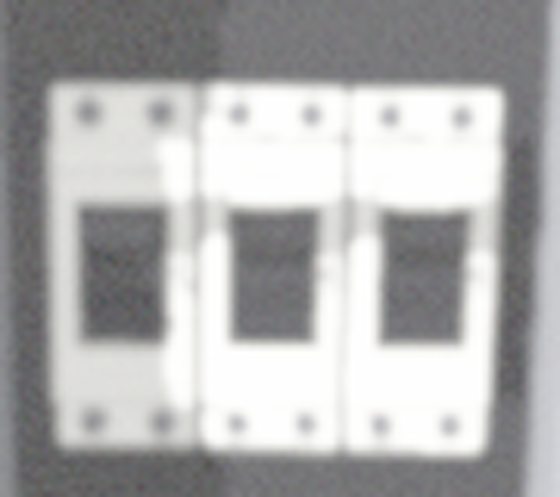

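All three levers now look the same, with bars at the back (~255), so the right one is on. Next I go over the open cover to its back side.

Call:
shift_gripper(segments={"tx": [0,0,0.03,0.04,0.04,0.04,0.035,0,0],"ty": [0,0,0,0,0,0,0,0,0],"tz": [-0.04,-0.04,-0.005,0,0,0,0,0,0],"rx": [0,0,0,0,0,0,0,0,0],"ry": [0,0,0,0,0,0,0,0,0],"rz": [0,0,0,0,0,0,0,0,0]})

```text
time_s: 9.15
ee_pos: [0.5918, -0.2166, 0.311]
eef_rot: [-3.141, 0.003, -0.174]
force: [0.2, -1.0, 0.4]
grip_width: 0.0005
grip_force: 0.0
```

```bash
python3 st.py
```

```text
tip in box [ 0.1307 -0.001   0.289 ] rpy [-3.141e+00  3.000e-03 -1.740e-01] F [ 0.2 -1.   0.4] q [-0.41  0.45  1.13 -0.    1.57  1.34] 9.15
```

Call:
shift_gripper(segments={"tx": [0,0,0,-0.01,-0.014,-0.014,-0.01,-0.01],"ty": [0,0,0,0,0,0,0,0],"tz": [0.04,0.04,0.033,0,0,0,0,0],"rx": [0,0,0,0,0,0,0,0],"ry": [0,0,0,0,0,0,0,0],"rz": [0,0,0,0,0,0,0,0]})

```text
time_s: 9.95
ee_pos: [0.5335, -0.2064, 0.2009]
eef_rot: [3.141, -0.002, -0.175]
force: [3.1, -0.6, 2.5]
grip_width: 0.0002
grip_force: 1.4
```

```bash
python3 st.py
```

```text
tip in box [ 0.0716 -0.001   0.1789] rpy [ 3.141e+00 -2.000e-03 -1.750e-01] F [ 3.1 -0.6  2.5] q [-0.43  0.37  1.49  0.    1.28  1.31] 9.95
```

Contact with the cover's outer face is light (3 N), so I follow the arc down.

Call:
shift_gripper(segments={"tx": [-0.012,-0.012,-0.013,-0.013,-0.012,-0.011,0],"ty": [0,0,0,0,0,0,0],"tz": [0.001,0.001,0.003,0.004,0.007,0.008,0],"rx": [0,0,0,0,0,0,0],"ry": [0,0,0,0,0,0,0],"rz": [0,0,0,0,0,0,0]})

```text
time_s: 10.65
ee_pos: [0.4612, -0.1935, 0.176]
eef_rot: [3.142, 0.0, -0.175]
force: [0.9, 0.7, 2.4]
grip_width: 0.0004
grip_force: 0.9
```

```bash
python3 st.py
```

```text
tip in box [-0.0019 -0.0009  0.154 ] rpy [ 3.142  0.    -0.175] F [0.9 0.7 2.4] q [-0.47  0.24  1.72 -0.    1.18  1.28] 10.65
```

Call:
shift_gripper(segments={"tx": [-0.01,-0.009,-0.005,-0.004,-0.002,0],"ty": [0,0,0,0,0,0],"tz": [0.011,0.011,0.009,0.009,0.009,0],"rx": [0,0,0,0,0,0],"ry": [0,0,0,0,0,0],"rz": [0,0,0,0,0,0]})

```text
time_s: 11.25
ee_pos: [0.4325, -0.1884, 0.1261]
eef_rot: [-3.141, 0.002, -0.174]
force: [1.1, -0.4, 3.3]
grip_width: 0.0005
grip_force: 1.4
```

```bash
python3 st.py
```

```text
tip in box [-0.0311 -0.0008  0.1041] rpy [-3.141e+00  2.000e-03 -1.740e-01] F [ 1.1 -0.4  3.3] q [-0.49  0.24  1.85 -0.    1.05  1.26] 11.25
```

Call:
shift_gripper(segments={"tx": [-0.004,-0.003,0,0,0,0,0],"ty": [0,0,0,0,0,0,0],"tz": [0.005,0.005,0.004,0.002,0.001,0,0],"rx": [0,0,0,0,0,0,0],"ry": [0,0,0,0,0,0,0],"rz": [0,0,0,0,0,0,0]})

```text
time_s: 11.95
ee_pos: [0.426, -0.1873, 0.1105]
eef_rot: [3.142, 0.001, -0.174]
force: [-3.1, 0.9, 11.9]
grip_width: 0.0003
grip_force: 5.9
```

```bash
python3 st.py
```

```text
tip in box [-0.0377 -0.0009  0.0885] rpy [ 3.142e+00  1.000e-03 -1.740e-01] F [-3.1  0.9 11.9] q [-0.49  0.25  1.88 -0.    1.01  1.25] 11.95
```

Call:
shift_gripper(segments={"tx": [0,0,0],"ty": [0,0,0],"tz": [0.0015,0,0],"rx": [0,0,0],"ry": [0,0,0],"rz": [0,0,0]})

```text
time_s: 12.25
ee_pos: [0.4261, -0.1874, 0.1095]
eef_rot: [3.141, 0.0, -0.174]
force: [-4.4, 3.2, 18.1]
grip_width: 0.0008
grip_force: 9.4
```

```bash
python3 st.py
```

```text
tip in box [-0.0376 -0.0009  0.0875] rpy [ 3.141  0.    -0.174] F [-4.4  3.2 18.1] q [-0.49  0.26  1.88 -0.    1.01  1.25] 12.25
```

Call:
shift_gripper(segments={"tx": [0,0,0,-0.02,-0.04,0,0,0,0,0],"ty": [0,0,0,0,0,0,0,0,0,0],"tz": [-0.006,-0.01,-0.03,-0.05,-0.03,0,0,0,0,0],"rx": [0,0,0,0,0,0,0,0,0,0],"ry": [0,0,0,0,0,0,0,0,0,0],"rz": [0,0,0,0,0,0,0,0,0,0]})

```text
time_s: 13.25
ee_pos: [0.3686, -0.1771, 0.2301]
eef_rot: [-3.141, 0.002, -0.174]
force: [-0.1, -1.2, -0.3]
grip_width: 0.0003
grip_force: 0.0
```

Call:
shift_gripper(segments={"tx": [0,0,0,0,0,0],"ty": [0,0,0,0,0,0],"tz": [0,0,0,0,0,0],"rx": [0,0,0,0,0,0],"ry": [0,0,0,0,0,0],"rz": [0,0,0,0,0,0]}, quiet=true)

```text
ok
```

```bash
python3 - <<'E'
from st import *
# compare with the closed reference numerically (no more pictures to view)
c=optics.camera("top"); s=optics.camera("scene")
for cam,n in((c,"top"),(s,"scene")):
    a=cv2.imread(f"pics/{n}0.png").astype(int); d=np.abs(a-cam["pixels"].astype(int)).mean(2)
    L=box([[-.06,.04,.095],[-.06,-.04,.095],[.055,-.04,.095],[.055,.04,.095]],Q); m=np.zeros(d.shape,np.uint8); cv2.fillPoly(m,[proj(cam,L).round().astype(int)],1)
    L2=box([[.03,.05,.21],[.03,-.05,.21],[.09,-.05,.21],[.09,.05,.21]],Q); m2=np.zeros(d.shape,np.uint8); cv2.fillPoly(m2,[proj(cam,L2).round().astype(int)],1)
    print(n,"cover diff",d[m>0].mean().round(1),np.percentile(d[m>0],[50,90]),"raised zone",d[m2>0].mean().round(1))
w=optics.camera("wrist"); g=cv2.cvtColor(w["pixels"],cv2.COLOR_BGR2GRAY)
for y in(.025,0,-.025): print([int(g[int(v),int(u)]) for u,v in proj(w,box([[x,y,.095] for x in np.arange(-.076,.07,.012)],Q))])
# loose things: pixel change near rotor/screwdriver in top
d=np.abs(cv2.imread("pics/top0.png").astype(int)-c["pixels"]).mean(2); print("rotor",d[262:290,305:350].max(),"driver",d[262:295,170:268].max())
E
```

```text
top cover diff 5.5 [3.33333333 4.66666667] raised zone 2.8
scene cover diff 5.6 [5.66666667 8.33333333] raised zone 6.4
[155, 154, 157, 159, 160, 160, 162, 161, 163, 163, 163, 100, 97]
[154, 154, 157, 152, 151, 158, 161, 159, 162, 163, 161, 100, 101]
[156, 154, 157, 159, 161, 159, 161, 160, 161, 162, 160, 158, 159]
rotor 5.666666666666667 driver 6.0
```

The cover sits uniformly shut 1.6 s after release, and the loose things show no change. Handing in.

```bash
python3 -c "
from station import ctrl, optics
print(ctrl.hand_in())"
```

```text
the job is handed in; nothing more can be done
None
```

I popped the cover open, pushed the right-hand lever (the tripped one) to the back with the other two left on, pressed the cover shut again, and handed the job in; camera checks showed all three levers on, the cover still closed 1.6 s after release, and the rotor and screwdriver unmoved (I did not check the oil bottle separately).

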